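# Feel a filed edge for burrs

## Robot

A 6-joint arm with a two-finger parallel gripper is mounted at the origin on the work surface. World frame = base frame: x ahead of the robot, y to its left, z up, the work surface at z = 0. Lengths are in mm, angles in rad, forces in N, time in s.
With the tool pointing down it reaches from about 300 to 775 mm from the base axis. Payload 14.6 kg.
Tool frame: the origin (TCP) lies between the finger pads, 19 mm behind the fingertips; this is the grasp point; z points along the fingers, y is the line along which they close (so a half turn about z gives the same grasp; the last joint's range is limited). The gripper opens to 94 mm and grips with 3 to 60 N. Pads are 16 mm wide; open, the fingers measure 119 mm over their backs; the gripper's body (75 mm by 177 mm) begins 78 mm behind the grasp point.
Start: joints at [-0.067, 0.3, 1.521, -0, 1.321, -0.067], TCP at [549.99, -0.002, 224.246] pointing down, gripper open.
Joint ranges: [-3.03, 3.03], [-0.79, 2.21], [0.23, 2.52], [-1.04, 4.18], [0, 3.07], [-2.55, 2.55]. Speed limits (rad/s): [2.22, 2.22, 2.57, 3.14, 3.14, 3.14].

## Interface

Orientations are given as [roll, pitch, yaw] about the fixed x, y, z axes, in that order (R = Rz(yaw) Ry(pitch) Rx(roll)).
In Python, from cell import manip gives the robot as it stands. The module is installed in compiled form; this text tells all that it offers.
- The arm moves only by the shell command python3 -m creep 'ROWS' [FORCE]. ROWS is a JSON object of lists of equal length, an entry for each row: "slide": the shift along the world's x, y, z in cm, a list of three; "turn": the turn about the world's z in rad; "claw": the opening, from 0 (shut) to 1 (fully open). A call has 1 to 8 rows; each row shifts and turns the commanded pose from where the row before left it; what a row does not reach is not made up. A row lasts 1/8 s, in which the tool goes at most 62.5 mm and 10.7 degrees, less where a joint would pass 70% of its speed; a pose out of reach is approached as far as the arm can. A call with a gripper value outside its range is refused whole. The fingers move at their own pace and stop on an object; FORCE is the grip in N (left out, the last holds). Time passes only in rows, so rows that do not move let the fingers close. It gives the time, the measured TCP pose, the force, the opening and the grip force at its end, in the units of the state.
- manip.read_state(): the state, without advancing time (a new reading comes with each control period).
- manip.camera(name): name is "scene" or "side" or "wrist"; returns (picture, depth): 420x560x3 uint8, red, green, blue; 420x560 float32, mm along the optical axis (not along the pixel's ray), 0 where there is no reading.
- manip.calibration(name): a dict with "intrinsics" (3x3 intrinsics, pixels), "pose" (4x4, takes a point from camera to world coordinates). Camera axes: x right, y up, looking along -z (the intrinsics and any distortion apply to the point x, -y, -z); pixel columns grow to the right and rows downward; lengths in mm; the calibration is good to about 2 mm. A picture is of the moment at which its call begins: read the wrist's pose just before it. calibration takes no time and is no camera call; for the wrist camera it gives the pose at the moment of the call.
- manip.sign_off(): hands the job in; it is judged then, once.
Trained networks look in the newest picture that a camera, given by its name, has taken for a name from the list of things; names that differ only in an ending like _2 or _b are one class to them, and where a whole thing is asked for, a point or a joint stands for the part that bears it (a point fixed in the world has none). Each returns a list of dicts, best first, with "score" (0 to 1); they miss things now and then, are a little off and sometimes report something else, mostly with a low value. They report only what shows in the picture. A call takes as long as a camera call.
- manip.cut_out(query, camera): "mask" (420x560 bool, what is visible of it) and "position" ([column, row] in pixels, amid what is visible of it).
The state is a dict: "clock": time; "joints": joint angles; "qd": joint speeds; "effort": joint torques, N m; "eef_pos": TCP position; "eef_rot": TCP orientation; "wrist_force": force on the tool from outside, world axes, zero at the start; "moment": the same for the moment, N m; "finger_gap": finger opening in mm; "finger_force": force on a finger pad.
Only numpy, scipy, OpenCV 4.12 (cv2) and the standard library are available. Lean on these libraries where they do the work, as an engineer would, in place of code of your own. Each camera call takes 0.05 s, during which the arm holds its last target. There are 200 camera calls.

## Task

Feel the filed top edge of the cranked, painted aluminium part on the sprung stand for burrs: with the fingers closed and pointing down, run the fingertips along the whole edge over all seven scribed ticks, from the end with the bolted ear to the plain end, without lifting off on the way. Touch it lightly, so that the part gives a few millimetres on its springs but never bottoms, and do not pinch it, shove the stand or disturb the things around it. Then lift clear, letting the part spring back up.

Things in the scene. Friction and masses are not known exactly. Their poses are not given: they have to be found in the camera images.
- stand: Loose heavy dark steel stand, 3 kg: a flat base plate 250 x 180 x 12 mm lying on the bench, carrying the part, a painted aluminium angle, on short springs. Origin: centre of the base plate's underside; x along the 250 mm side, z up. It can lie at any yaw.
- part (a joint): How far the aluminium part is pressed down on its springs, in m: 0 = up at rest, 0.010 = bottomed. It only moves straight down, wherever it is pressed. About 1.3 N to start it moving, then 0.8 N more per mm; it springs back by itself.
- ear (a point): Top centre of the bolt on the square ear (30 x 30 mm) at the part's first end, 15 mm below the edge (bolt: 10 mm below). The painted part: a flat foot and an upright wall 6 mm thick, 30 mm high; its bare metal top edge, 64 mm above the bench, is the one to feel. From above: straight 80 mm from the first mark, bend 70 degrees left (radius 50 mm), straight 75 mm; 8 mm more at each end.
- mark0 (a point): Point on the middle of the wall's top edge, at a thin dark scribed tick: the first mark, beside the bolted ear (0 mm along the edge from the first mark). Moves down with the part. z up. Closed fingertips pointing down touch the edge when the TCP is about 19 mm above it.
- mark1 (a point): Point on the middle of the wall's top edge, at a thin dark scribed tick: the second mark (36 mm along the edge from the first mark). Moves down with the part. z up.
- mark2 (a point): Point on the middle of the wall's top edge, at a thin dark scribed tick: the third mark (72 mm along the edge from the first mark). Moves down with the part. z up.
- mark3 (a point): Point on the middle of the wall's top edge, at a thin dark scribed tick: the fourth mark, in the bend (108 mm along the edge from the first mark). Moves down with the part. z up.
- mark4 (a point): Point on the middle of the wall's top edge, at a thin dark scribed tick: the fifth mark (144 mm along the edge from the first mark). Moves down with the part. z up.
- mark5 (a point): Point on the middle of the wall's top edge, at a thin dark scribed tick: the sixth mark (180 mm along the edge from the first mark). Moves down with the part. z up.
- mark6 (a point): Point on the middle of the wall's top edge, at a thin dark scribed tick: the seventh mark, at the plain end (216 mm along the edge from the first mark). Moves down with the part. z up.
- slug: Loose steel cylinder, 22 mm across, 26 mm high, standing on the stand's base plate inside the bend, its top 26 mm below the edge. Bystander. Origin: centre of its underside.
- hammer: Loose hammer 260 mm long lying on the bench beside the stand. Bystander. Origin on its underside.
- jar: Loose glass jar, 60 mm across, 75 mm high, standing on the bench beside the stand. Bystander. Origin: centre of its underside.
- square: Loose try square (wooden stock 100 mm, steel blade 150 mm) lying on the bench beside the stand. Bystander. Origin on its underside, near the middle.

How it is judged:
By the outcome, as a careful person would: the job done as asked, in the order asked, and still so for the second after the job is handed in, with the robot touching nothing.
It also fails if it takes over 42 s, if anything falls off the work surface, if the arm or the gripper's body presses on something with over 40 N, if the wrist force passes 120 N, or if a joint passes its speed limit or range.

## Working session

There is one attempt and no reset: what is moved stays moved. The work goes in short steps, Python scripts to look and compute and a shell command to move; the robot and the scene stay as the last step left them, time stands still between calls to the robot, and variables do not carry over. Pictures are saved under pics/ and viewed, at most 10 in all, crops included, and the job is handed in when it is done.

```bash
mkdir -p pics
cat > h.py <<'E'
import numpy as np, cv2
from cell import manip
def snap(n,f=None):
    C=manip.calibration(n); p,d=manip.camera(n)
    if f: cv2.imwrite('pics/'+f,p[:,:,::-1])
    return p,d,C
def world(C,d,u,v,z=None):
    K=np.array(C['intrinsics']);T=np.array(C['pose'])
    r=np.array([(u-K[0,2])/K[0,0],-(v-K[1,2])/K[1,1],-1.]);R=T[:3,:3]@r
    s=d if z is None else (z-T[2,3])/R[2]
    return T[:3,3]+R*s
E
python3 - <<'E'
from h import *
ims=[]
for n in ['scene','wrist','side']:
    p,d,C=snap(n,n+'0.png')
    print(n,{k:np.round(v,2).tolist() for k,v in C.items()} if n!='x' else '')
    for q in ['ear']+['mark%d'%i for i in range(7)]+['slug','hammer','jar','square','stand']:
        for o in manip.cut_out(q,n)[:2]:
            u,v=o['position'];dd=d[int(round(v)),int(round(u))]
            z=64 if 'mark' in q else None
            print(n,q,round(o['score'],2),np.round([u,v]),o['mask'].sum(),world(C,dd,u,v).round(),world(C,dd,u,v,64).round(1) if z else '')
print(manip.read_state())
E
```

```text
scene {'intrinsics': [[466.41, 0.0, 276.38], [0.0, 466.41, 210.78], [0.0, 0.0, 1.0]], 'pose': [[0.5, -0.57, 0.66, 1119.91], [0.87, 0.33, -0.37, -226.0], [-0.01, 0.75, 0.66, 585.47], [0.0, 0.0, 0.0, 1.0]]}
scene ear 0.82 [193. 256.] 3505 [618. -98.  57.] 
scene mark0 0.85 [192. 259.] 3478 [616. -99.  49.] [ 629.7 -102.6   64. ]
scene mark1 0.85 [192. 259.] 3478 [616. -99.  49.] [ 629.7 -102.6   64. ]
scene mark2 0.85 [192. 259.] 3478 [616. -99.  49.] [ 629.7 -102.6   64. ]
scene mark3 0.85 [192. 259.] 3478 [616. -99.  49.] [ 629.7 -102.6   64. ]
scene mark4 0.85 [192. 259.] 3478 [616. -99.  49.] [ 629.7 -102.6   64. ]
scene mark5 0.85 [192. 259.] 3478 [616. -99.  49.] [ 629.7 -102.6   64. ]
scene mark6 0.85 [192. 259.] 3478 [616. -99.  49.] [ 629.7 -102.6   64. ]
scene slug 0.53 [229. 219.] 207 [541.  -1.  32.] 
scene hammer 0.58 [116. 316.] 2950 [ 643. -232.   26.] 
scene jar 0.68 [205. 332.] 2384 [ 769. -139.   76.] 
scene jar 0.63 [194. 262.] 3359 [616. -97.  43.] 
scene square 0.87 [288. 243.] 1922 [628.  68.  11.] 
wrist {'intrinsics': [[321.1, 0.0, 278.34], [0.0, 321.1, 211.93],
[... 2587 characters left out ...]
. -115.   64.] 
{'clock': 2.1, 'joints': array([-6.65946716e-02,  2.99899873e-01,  1.52097566e+00,  1.97739933e-05,
        1.32071933e+00, -6.66062114e-02]), 'qd': array([-0.00130899,  0.00229809, -0.00025475,  0.00053134,  0.00038105,
        0.00136763]), 'effort': array([ 8.45834820e-04, -5.31663144e+01, -3.52910113e+01,  7.08646467e-02,
        2.13562633e-02, -1.22732945e-05]), 'eef_pos': array([5.49995579e+02, 5.12763406e-03, 2.24255959e+02]), 'eef_rot': array([-3.14159172e+00, -1.92636227e-05,  1.57080297e+00]), 'wrist_force': array([ 0.14686902,  0.30350048, -0.77764174]), 'moment': array([ 0.03030053, -0.02189418,  0.00976988]), 'finger_force': 0.0, 'finger_gap': 93.99610364908189}
```

View pictures.

View pics/wrist0.png

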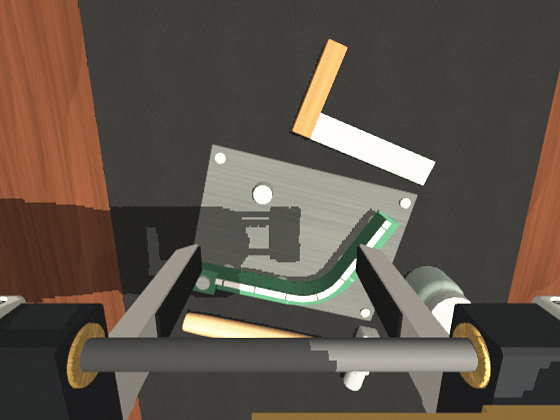

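View pics/side0.png

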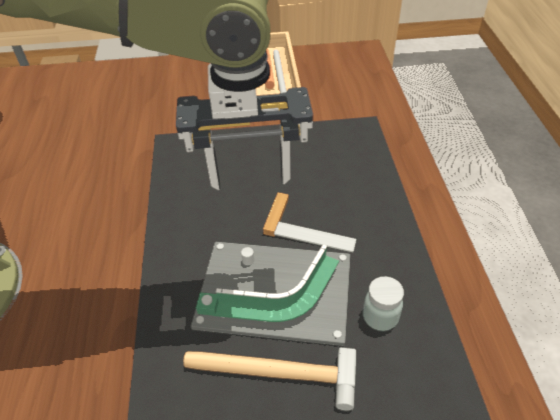

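Wrist view: the ear with its bolt is at about (205,283), with the bright edge running through (300,300) to the plain end at about (390,222). Side view: ear at (207,300), edge unobstructed from (218,292) to (325,247), bending left as stated. The slug is near (247,256). Next I'll fit the known edge shape to the edge pixels.

```bash
cat > fit.py <<'E'
from h import *
from scipy.optimize import least_squares
from scipy.spatial import cKDTree
def curve(s):
    s=np.atleast_1d(s).astype(float);R=50;th=np.radians(70);L=R*th
    a=np.clip((s-80)/R,0,th)
    x=np.minimum(s,80)+R*np.sin(a)+np.maximum(s-80-L,0)*np.cos(th)
    y=R*(1-np.cos(a))+np.maximum(s-80-L,0)*np.sin(th)
    return np.c_[x,y]
TOT=80+50*np.radians(70)+75
def place(p,s):
    c,n=np.cos(p[2]),np.sin(p[2]);return curve(s)@np.array([[c,n],[-n,c]])+p[:2]
def edge(n,box,z=64):
    p,d,C=snap(n)
    v,u=np.mgrid[box[1]:box[3],box[0]:box[2]];u=u.ravel();v=v.ravel()
    K=np.array(C['intrinsics']);T=np.array(C['pose'])
    r=np.c_[(u-K[0,2])/K[0,0],-(v-K[1,2])/K[1,1],-np.ones(len(u))]@T[:3,:3].T
    w=T[:3,3]+r*d[v,u][:,None]; hsv=cv2.cvtColor(p,cv2.COLOR_RGB2HSV)[v,u]
    ok=(abs(w[:,2]-z)<5)&(hsv[:,1]<70)&(d[v,u]>0)&(hsv[:,2]>60)
    e=T[:3,3]+r*((z-T[2,3])/r[:,2])[:,None]
    return e[ok,:2],np.median(w[ok,2]),u[ok],v[ok],w[ok],p
def fit(E,p0):
    S=np.linspace(-8,TOT+8,300)
    def f(p):
        P=place(p,S)
        return np.r_[cKDTree(P).query(E)[0]/np.sqrt(len(E)),cKDTree(E).query(P)[0]/np.sqrt(300)]
    q=least_squares(f,p0,loss='soft_l1',diff_step=1e-4,x_scale=[1,1,.01])
    return q.x,f(q.x)
E
python3 - <<'E'
from fit import *
print('TOT',TOT)
A=[]
for n,b in [('side',(180,235,350,340)),('wrist',(190,190,420,320)),('scene',(130,190,300,340))]:
    E,z,u,v,w,p=edge(n,b)
    t=p.copy();t[v,u]=[255,0,0];cv2.imwrite(f'pics/{n}1.png',cv2.resize(t[b[1]:b[3],b[0]:b[2]],None,fx=3,fy=3)[:,:,::-1])
    print(n,len(E),z,E.min(0),E.max(0))
    if len(E)<30: continue
    q,r=min((fit(E,[480,-100,a]) for a in (-.5,-.25,0)),key=lambda t:(t[1]**2).sum())
    print(q,np.sqrt((r**2).sum()/2)); print(place(q,[-8,0,36,72,108,144,180,216,TOT+8]).round(1).tolist())
E
```

```text
TOT 216.08652381980153
side 642 63.812521088184724 [ 482.94860926 -120.37596541] [669.69738323 -23.62896186]
[ 4.90105007e+02 -9.57496156e+01 -2.41807216e-01] 1.8606414987045259
[[482.3, -93.8], [490.1, -95.7], [525.1, -104.4], [560.0, -113.0], [595.4, -113.9], [622.9, -91.8], [643.0, -61.9], [663.0, -32.0], [667.5, -25.3]]
wrist 1157 62.940466351817065 [ 479.45319557 -115.91461034] [666.49605994 -21.2910764 ]
[ 4.86532441e+02 -9.28257303e+01 -2.40392301e-01] 1.9010897723440725
[[478.8, -90.9], [486.5, -92.8], [521.5, -101.4], [556.5, -110.0], [591.8, -110.8], [619.3, -88.7], [639.3, -58.8], [659.3, -28.8], [663.8, -22.1]]
scene 686 65.90448383291096 [ 477.80438698 -156.50903615] [771.96298278 -19.05107829]
[ 4.83442352e+02 -8.22980794e+01 -3.95839509e-01] 41.30315054257227
[[476.1, -79.2], [483.4, -82.3], [516.7, -96.2], [549.9, -110.1], [584.7, -116.3], [615.3, -98.8], [639.7, -72.3], [664.1, -45.8], [669.6, -39.9]]
```

View pics/side1.png

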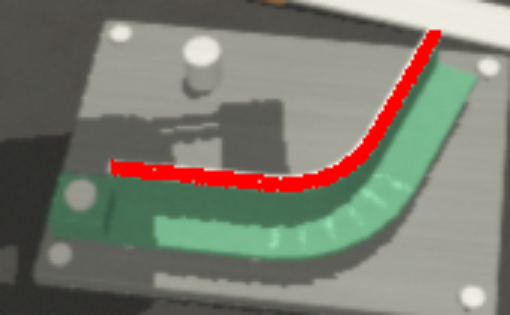

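The side fit is clean, and the marked pixels follow the bare edge. The wrist fit differs from it by about 4 mm, which is calibration error. I'll hover with the fingers closed and compare the cameras relative to the fingertips.

```bash
python3 -m creep '{"slide":[[-1,-1.5,-1.5],[-1,-1.5,-1.5],[-1,-1.5,-1.5],[-1,-1.5,-1.5],[-1,-1.5,-1.5],[-1,-1.5,-1.5],[0,0,-1],[0,0,0]],"turn":[0,0,0,0,0,0,0,0],"claw":[0,0,0,0,0,0,0,0]}' 10
python3 - <<'E'
from fit import *
s=manip.read_state();print(s['eef_pos'],s['finger_gap'],s['wrist_force'])
tip=s['eef_pos']-[0,0,19]
for n in ['scene','side']:
    p,d,C=snap(n)
    K=np.array(C['intrinsics']);T=np.array(C['pose'])
    c=T[:3,:3].T@(tip-T[:3,3]);u,v=K[0,0]*c[0]/-c[2]+K[0,2],K[1,1]*-c[1]/-c[2]+K[1,2]
    print(n,'tip expected px',u,v,'depth expected',-c[2],'depth there',d[int(v)-4,int(u)])
    u0,v0=int(u)-60,int(v)-60
    t=p.copy();cv2.drawMarker(t,(round(u),round(v)),(255,0,0),cv2.MARKER_CROSS,7,1)
    cv2.imwrite(f'pics/{n}2.png',cv2.resize(t[v0:v0+120,u0:u0+140],None,fx=5,fy=5,interpolation=cv2.INTER_NEAREST)[:,:,::-1])
    np.savez(n+'2.npz',p=p,d=d,K=K,T=T)
E
```

```text
clock: 3.25
eef_pos: [490.1, -89.6, 123.9]
eef_rot: [-3.141, -0.0, 1.571]
wrist_force: [-0.3, 0.4, -0.3]
finger_gap: 17.2
finger_force: 0.0
[490.11152885 -89.61406151 123.91527326] 17.182122535284414 [-0.26158759  0.43149241 -0.28646947]
scene tip expected px 164.48449905526417 186.6351634554751 depth expected 780.6847565808308 depth there 748.6949
side tip expected px 218.4909851911117 272.53842011451053 depth expected 797.919898361313 depth there 919.27277
```

View pics/side2.png

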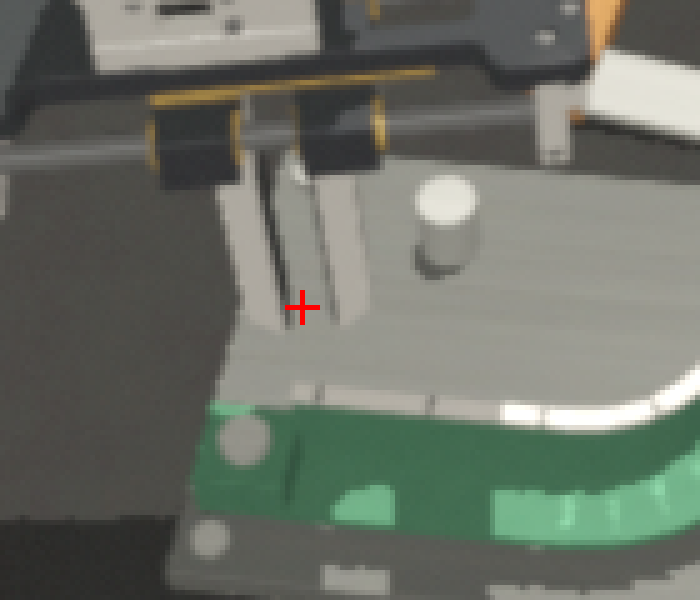

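View pics/scene2.png

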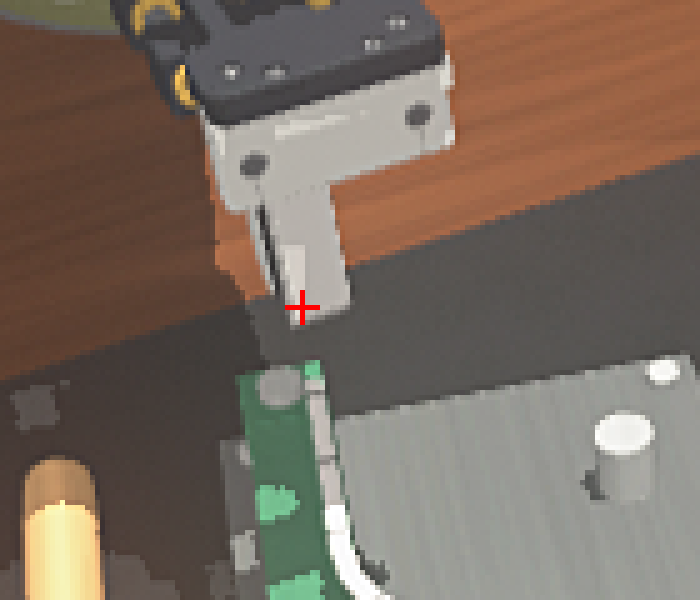

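The closed fingers are over the first end. In the side view the tip lies about 1.7 px right of where it was predicted, so that camera's x reads roughly 2.6 mm high. I'll go lower, let the fingers finish closing, and measure the tip and edge in the same picture.

```bash
python3 -m creep '{"slide":[[-0.2,-0.1,-0.7],[-0.2,-0.1,-0.7],[-0.2,-0.1,-0.7],[0,-0.1,-0.7],[0,0,0],[0,0,0]],"turn":[0,0,0,0,0,0],"claw":[0,0,0,0,0,0]}'
python3 - <<'E'
from fit import *
s=manip.read_state();print(s['eef_pos'],s['finger_gap'],s['wrist_force'])
tip=s['eef_pos']-[0,0,19]
ims=[]
for n,b in [('scene',(130,190,300,340)),('side',(180,235,350,340))]:
    E,z,uu,vv,w,p=edge(n,b); C=manip.calibration(n)
    ok=(E[:,0]<680)&(abs(w[:,2]-z)<3)&(E[:,0]>tip[0]+25)
    # fit only beyond the fingers, keep shape one-sided
    from scipy.optimize import least_squares
    S=np.linspace(-8,TOT+8,400)
    best=least_squares(lambda q:cKDTree(place(q,S)).query(E[ok])[0],[488,-95,-.24],loss='soft_l1',diff_step=1e-4,x_scale=[1,1,.01])
    q=best.x;print(n,ok.sum(),z,q,'cost',best.cost/ok.sum())
    K=np.array(C['intrinsics']);T=np.array(C['pose'])
    def pr(P):
        c=(np.atleast_2d(P)-T[:3,3])@T[:3,:3];return np.c_[K[0,0]*c[:,0]/-c[:,2]+K[0,2],-K[1,1]*c[:,1]/-c[:,2]+K[1,2]]
    t=p.copy();c0=pr(tip)[0];u0,v0=int(c0[0])-35,int(c0[1])-40
    t=cv2.resize(t[v0:v0+75,u0:u0+75],None,fx=8,fy=8,interpolation=cv2.INTER_CUBIC)
    D=lambda P,col:[cv2.circle(t,tuple(np.round((x-[u0,v0]+.5)*8).astype(int).tolist()),2,col,-1) for x in pr(P)]
    D(tip,(255,0,0)); D(tip+np.array([[a,bb,0] for a in(-9,9) for bb in(-8,8)]),(255,255,0))
    m=place(q,[0,36]);D(np.c_[m,[64,64]],(255,0,255))
    print(pr(tip)-[u0,v0],pr(tip+np.eye(3)*10)-pr(tip)); cv2.imwrite(f'pics/{n}3.png',t[:,:,::-1])
a=cv2.imread('pics/scene3.png');b=cv2.imread('pics/side3.png');cv2.imwrite('pics/both3.png',cv2.resize(np.hstack([a,b]),(800,400)))
E
```

```text
clock: 4.1
eef_pos: [484.1, -94.0, 96.4]
eef_rot: [3.141, 0.0, 1.571]
wrist_force: [-0.2, 0.6, -0.3]
finger_gap: 0.3
finger_force: 0.0
[484.11982369 -94.04241777  96.37833965] 0.30730269602671245 [-0.15887853  0.61204137 -0.331923  ]
scene 471 65.86625118154632 [ 4.87840791e+02 -9.17723847e+01 -2.38462672e-01] cost 1.452671440584289
[[35.57804573 40.21234709]] [[ 1.9726865   3.22142454]
 [ 5.54682475 -1.87991532]
 [-1.00929529 -4.52562798]]
side 493 64.03571163533127 [ 4.89976358e+02 -9.50505471e+01 -2.42924496e-01] cost 1.2894020128841228
[[35.72294201 40.54881074]] [[ 6.37358699 -0.65065151]
 [-0.13342962 -5.21992843]
 [-0.744216   -3.67166393]]
```

View pics/both3.png

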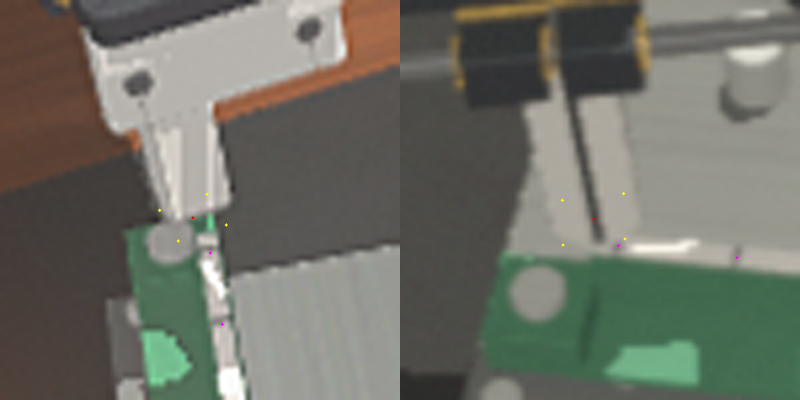

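In both views the tip sits above the wall end beside mark0. After correcting for the observed tip offsets (side about +2.4 mm in x, scene about 3 mm lateral), the cameras agree on mark0 at about (487.2, -94.6), yaw -0.241. Next I'll descend in steps and check the force.

```bash
python3 -m creep '{"slide":[[-0.1,0.05,-0.5],[-0.05,0,-0.5],[0,0,-0.25],[0,0,0]],"turn":[0,0,0,0],"claw":[0,0,0,0]}'; python3 -m creep '{"slide":[[0,0,-0.15],[0,0,-0.15],[0,0,-0.1],[0,0,-0.1],[0,0,0]],"turn":[0,0,0,0,0],"claw":[0,0,0,0,0]}'
cat > chk.py <<'E'
from fit import *
import sys
q=[487.2,-94.6,-.241]
s=manip.read_state();e=s['eef_pos'];S=np.linspace(-8,TOT+8,2000);P=place(q,S)
i=np.argmin(((P-e[:2])**2).sum(1));print(e.round(2),'s',S[i].round(1),'dev',(P[i]-e[:2]).round(2),'F',s['wrist_force'].round(2),'t',s['clock'])
w=place(q,[S[i]]+list(np.arange(S[i]+6,221.5,6))[:8]);print(np.round(np.diff(np.vstack([e[:2],w[1:]]),axis=0)/10,2).tolist())
E
python3 chk.py
```

```text
clock: 4.7
eef_pos: [482.4, -93.5, 83.5]
eef_rot: [-3.141, -0.0, 1.571]
wrist_force: [0.3, 0.1, -1.4]
finger_gap: 0.1
finger_force: 0.0
clock: 5.32
eef_pos: [482.6, -93.5, 78.8]
eef_rot: [3.141, 0.0, 1.571]
wrist_force: [-0.6, 0.4, 4.7]
finger_gap: 0.5
finger_force: 2.3
[482.61 -93.52  78.85] s -4.7 dev [-0.02  0.05] F [-0.65  0.37  4.66] t 5.325
[[0.58, -0.14], [0.58, -0.14], [0.58, -0.14], [0.58, -0.14], [0.58, -0.14], [0.58, -0.14], [0.58, -0.14], [0.58, -0.14]]
```

The force of 4.7 N matches about 4 mm of travel. Now the sweep.

```bash
python3 -m creep '{"slide":[[0.58,-0.14,0],[0.58,-0.14,0],[0.58,-0.14,0],[0.58,-0.14,0],[0.58,-0.14,0],[0.58,-0.14,0],[0.58,-0.15,0],[0.58,-0.15,0]],"turn":[0,0,0,0,0,0,0,0],"claw":[0,0,0,0,0,0,0,0]}'; python3 chk.py
```

```text
clock: 6.32
eef_pos: [529.3, -105.0, 78.8]
eef_rot: [3.142, -0.0, 1.571]
wrist_force: [-3.2, -0.4, 4.4]
finger_gap: 0.3
finger_force: 2.4
[ 529.28 -105.02   78.76] s 43.3 dev [-0.02  0.08] F [-3.18 -0.43  4.41] t 6.325
[[0.58, -0.14], [0.58, -0.14], [0.58, -0.14], [0.58, -0.14], [0.58, -0.14], [0.58, -0.14], [0.59, -0.12], [0.6, -0.04]]
```

```bash
python3 -m creep '{"slide":[[0.58,-0.14,0],[0.58,-0.14,0],[0.58,-0.14,0],[0.58,-0.14,0],[0.58,-0.14,0],[0.58,-0.14,0],[0.59,-0.12,0],[0.6,-0.04,0]],"turn":[0,0,0,0,0,0,0,0],"claw":[0,0,0,0,0,0,0,0]}'; python3 chk.py
python3 - <<'E'
from fit import *
p,d,C=snap('side');a=cv2.resize(p[230:330,200:340],None,fx=5,fy=5)[:,:,::-1];cv2.imwrite('pics/side4.png',a)
E
```

```text
clock: 7.32
eef_pos: [576.0, -115.0, 78.7]
eef_rot: [-3.142, 0.0, 1.571]
wrist_force: [-3.7, 1.0, 5.1]
finger_gap: 0.7
finger_force: 2.4
[ 575.98 -115.04   78.74] s 91.2 dev [-0.05 -0.09] F [-3.74  1.04  5.07] t 7.325
[[0.59, 0.02], [0.59, 0.1], [0.58, 0.17], [0.55, 0.23], [0.52, 0.3], [0.48, 0.36], [0.43, 0.41], [0.38, 0.46]]
```

View pics/side4.png

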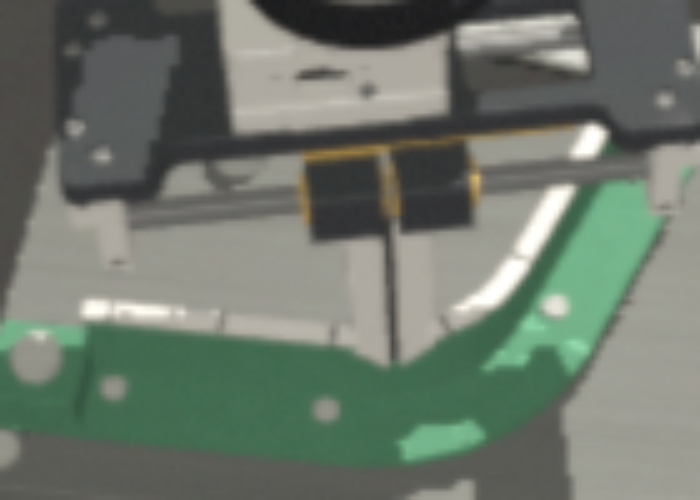

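The fingertips are on the edge in the bend, between the tick at (332,333) and the one at (445,323), and centred across the wall. Continuing.

```bash
python3 -m creep '{"slide":[[0.59,0.02,0],[0.59,0.1,0],[0.58,0.17,0],[0.55,0.23,0],[0.52,0.3,0],[0.48,0.36,0],[0.43,0.41,0],[0.38,0.46,0]],"turn":[0,0,0,0,0,0,0,0],"claw":[0,0,0,0,0,0,0,0]}'; python3 chk.py
```

```text
clock: 8.38
eef_pos: [617.1, -94.2, 78.8]
eef_rot: [3.141, 0.0, 1.571]
wrist_force: [-2.7, -2.8, 4.7]
finger_gap: 0.2
finger_force: 2.3
[617.15 -94.17  78.81] s 139.4 dev [ 0.29 -0.14] F [-2.7 -2.8  4.7] t 8.375
[[0.36, 0.48], [0.33, 0.5], [0.33, 0.5], [0.33, 0.5], [0.33, 0.5], [0.33, 0.5], [0.33, 0.5], [0.33, 0.5]]
```

```bash
python3 -m creep '{"slide":[[0.36,0.48,0],[0.33,0.5,0],[0.33,0.5,0],[0.33,0.5,0],[0.33,0.5,0],[0.33,0.5,0],[0.33,0.5,0],[0.33,0.5,0]],"turn":[0,0,0,0,0,0,0,0],"claw":[0,0,0,0,0,0,0,0]}'; python3 chk.py
```

```text
clock: 9.38
eef_pos: [643.7, -54.3, 78.7]
eef_rot: [-3.142, -0.0, 1.571]
wrist_force: [-2.9, -3.1, 4.0]
finger_gap: 0.5
finger_force: 2.4
[643.7  -54.27  78.71] s 187.3 dev [ 0.37 -0.3 ] F [-2.87 -3.09  3.99] t 9.375
[[0.37, 0.47], [0.33, 0.5], [0.33, 0.5], [0.33, 0.5], [0.33, 0.5]]
```

```bash
python3 -m creep '{"slide":[[0.37,0.47,0],[0.33,0.5,0],[0.33,0.5,0],[0.33,0.5,0],[0.33,0.5,0],[0.2,0.3,0],[0,0,0]],"turn":[0,0,0,0,0,0,0],"claw":[0,0,0,0,0,0,0]}'; python3 chk.py
python3 - <<'E'
from fit import *
a=[]
for n,(x,y) in [('side',(260,200)),('scene',(190,180))]:
    p,d,C=snap(n);a.append(cv2.resize(p[y:y+110,x:x+100],None,fx=4,fy=4,interpolation=cv2.INTER_CUBIC)[:,:,::-1])
cv2.imwrite('pics/end5.png',np.hstack(a))
E
```

```text
clock: 10.25
eef_pos: [662.7, -26.4, 78.8]
eef_rot: [3.141, -0.001, 1.571]
wrist_force: [0.5, 0.5, 5.1]
finger_gap: 0.2
finger_force: 2.3
[662.69 -26.37  78.81] s 221.1 dev [ 0.18 -0.13] F [0.51 0.54 5.13] t 10.25
[]
```

View pics/end5.png

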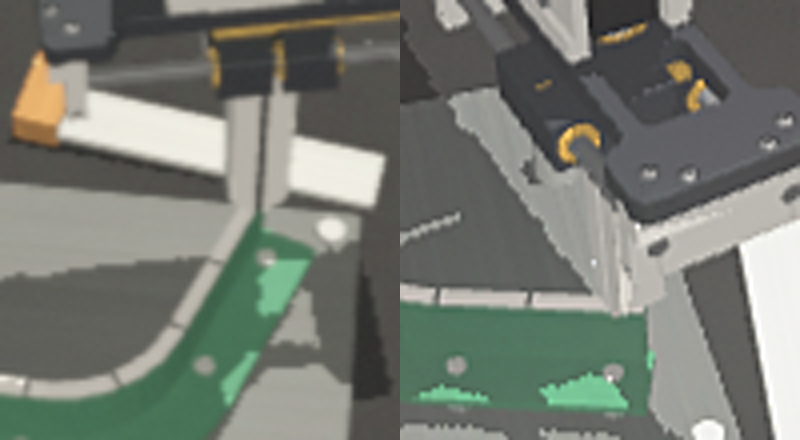

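The fingertips are at the plain end: ticks 5 and 6 show at (177,324) and (216,262), and the tip is just past where the seventh should be. The force is still a light 5 N. Lifting straight up.

```bash
python3 -m creep '{"slide":[[0,0,0.3],[0,0,0.6],[0,0,1.5],[0,0,2.5],[0,0,2.5],[0,0,2.5],[0,0,0],[0,0,0]],"turn":[0,0,0,0,0,0,0,0],"claw":[0,0,0,0,0,0,0,0]}'
python3 - <<'E'
from fit import *
E,z,u,v,w,p=edge('side',(180,235,350,340));q,r=fit(E,[490,-95,-.24]);print(z,q,np.sqrt((r**2).sum()/2))
cv2.imwrite('pics/end6.png',p[:,:,::-1])
E
```

```text
clock: 11.35
eef_pos: [662.0, -26.9, 176.8]
eef_rot: [-3.14, -0.0, 1.571]
wrist_force: [0.2, -0.5, -0.6]
finger_gap: 0.7
finger_force: 0.0
63.911247139583395 [ 4.90572514e+02 -9.60254230e+01 -2.36776101e-01] 1.8634310797059475
```

View pics/end6.png

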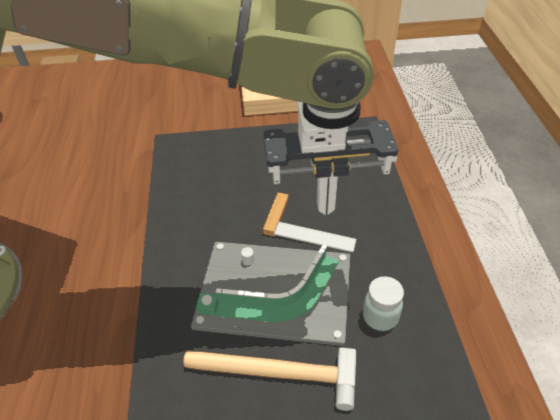

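The part is back up (edge at 63.9 mm), and the stand, slug (247,256), hammer, jar and square are where they were. The gripper is clear.

```bash
python3 -c "
from cell import manip
print(manip.sign_off())"
```

```text
the job is handed in; nothing more can be done
None
```

I ran the closed fingertips along the whole edge, from the ear end to the plain end over all seven ticks, at about 4–5 N (about 4 mm of give), then lifted clear; the part sprang back up, nothing around it visibly moved, and the job is handed in at about 11.4 s.

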